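# Throw the locking toggle of the bench isolator

## Robot

A 6-joint arm with a two-finger parallel gripper is mounted at the origin on a cart in front of the work surface, level with it; the furniture and walls round the work are solid. World frame = base frame: x ahead of the robot, y to its left, z up, the work surface at z = 0. Lengths are in mm, angles in degrees, forces in N, time in s.
With the tool pointing down it reaches from about 350 to 850 mm from the base axis. Payload 8.1 kg.
Tool frame: the origin (TCP) lies midway between the tips of the shut fingers; the grasp point (between the pads) lies 19 mm behind it; x points along the fingers, z is the direction in which the jaws open and shut, and the axes are right-handed (so a half turn about x gives the same grasp; the last joint's range is limited). The gripper opens to 85 mm and grips with 20 to 120 N. Pads are 22 mm wide; open, the fingers measure 114 mm over their backs; the gripper's body (76 mm by 85 mm) begins 54 mm behind the grasp point. The pads swing forward as they close: fully open they stand 13 mm farther back than shut.
Start: joints at [-80.466, 7.471, 85.268, -0, 87.261, -4.893], TCP at [149.509, -581.078, 192.892] pointing down, gripper open.
Joint ranges: [-169.43, 169.43], [-51.17, 129.36], [1.28, 143.12], [-76.62, 256.62], [0, 156.53], [-152.29, 152.29]. Speed limits (degrees/s): [136.94, 136.94, 159.86, 180, 180, 180].

## Interface

Orientations are given as [roll, pitch, yaw] about the fixed x, y, z axes, in that order (R = Rz(yaw) Ry(pitch) Rx(roll)).
In Python, from bench import r gives the robot as it stands. The module is installed in compiled form; this text tells all that it offers.
- The arm moves only by the tool servo_tool, never from a script. Its argument "commands" is a list that holds one entry, the list of rows, each a list of 7 numbers: the closure in counts, from 0 (fully open) to 255 (shut), then the shift along the tool's x, y, z in cm, then the turn, a rotation vector about the tool's x, y, z in degrees. A call has 1 to 8 rows; each row is the pose to reach, as a shift and turn from the pose commanded when the call began, along the tool's axes at that moment; what a row does not reach only later rows make up. A row lasts 1/10 s, in which the tool goes at most 50 mm and 8.59 degrees, less where a joint would pass 70% of its speed; a pose out of reach is approached as far as the arm can. A call with a gripper value outside its range is refused whole. The fingers move at their own pace and stop on an object; "force" is the grip in N (left out, the last holds). Time passes only in rows, so rows that repeat a pose let the fingers close. It gives the time, the measured TCP pose, the force and the opening at its end, in the units of the state.
- r.sense(): the state, without advancing time (a new reading comes with each control period).
- r.snapshot(name): name is "side" or "top" or "wrist"; returns (picture, depth): 480x640x3 uint8, red, green, blue; 480x640 float32, mm along the optical axis (not along the pixel's ray), 0 where there is no reading.
- r.calibration(name): a dict with "fx", "fy", "cx", "cy" (pixels), "pose" (4x4, takes a point from camera to world coordinates). Camera axes: x right, y down, z forward; pixel columns grow to the right and rows downward; lengths in mm; the calibration is good to about 2 mm. A picture is of the moment at which its call begins: read the wrist's pose just before it. calibration takes no time and is no camera call; for the wrist camera it gives the pose at the moment of the call.
- r.hand_in(): hands the job in, once; it reports no verdict.
The state is a dict: "time": time; "joint_pos": joint angles; "qd": joint speeds; "joint_efforts": joint torques, N m; "tool_pos": TCP position; "tcp_rot": TCP orientation; "ft_force": force on the tool from outside, world axes, zero at the start; "wrist_torque": the same for the moment, N m; "finger_gap": finger opening in mm.
Only numpy, scipy, OpenCV 4.12 (cv2) and the standard library are available. Lean on these libraries where they do the work, as an engineer would, in place of code of your own. Each camera call takes 0.05 s, during which the arm holds its last target.

## Task

Switch on the bench supply at the larger of the two isolator boxes: lift the spring collar on its lever, throw the lever right over to its other end, where the small pilot lamp is, and let the collar drop fully home there, so that the lever is locked again. Leave the smaller isolator switched off as it is.

Things in the scene. Friction and masses are not known exactly. Their poses are not given: they have to be found in the camera images.
- big: The larger isolator, fixed: grey box, flange 140 x 100 mm (x by y), cover 50 mm up. Another one, same shape at 0.65 size, stands elsewhere. Origin: centre of underside; z up, turned about z only. Lever hinge: along x, 42 mm above the origin. A clear pilot lamp at y +34 mm marks the ON side (+y). Two notched gate cheeks, 5 mm thick, 52 mm long, at x +-21 mm, humps 38 mm from the hinge.
- big_grip (a point): Grip point on the axis of the larger isolator's collar, 70 mm from the hinge when down; moves with it. Collar: ribbed black sleeve, diameter 28 mm, 28 to 84 mm from the hinge. Above it the lever ends in a fixed steel cap 17 mm wide, 100 to 110 mm from the hinge. z: along the lever, away from the hinge, the way the collar lifts. x: along the hinge, a good line to close the fingers.
- big_lever (a joint): Angle of the larger isolator's lever, rad. 0 = OFF, leaning 0.35 from upright to the box's -y side; 0.70 = ON, leaning 0.35 to the +y (lamp) side. With the collar down, a 6 mm cross pin at its foot, 32 mm from the hinge, sits in the gate notches and lets the lever move only about 0.05. With the collar lifted it swings freely and stays or sinks to the nearer end.
- big_collar (a joint): Lift of the larger isolator's collar along the lever, m. 0 = down, locked in a notch; 0.014 = up against its stop. A spring pulls it down with about 4 N at 0 and 6 N at the top. The pin clears the hump between the notches from 0.010 up; let go half way, it rests on the hump.
- small_lever (a joint): Angle of the smaller isolator's lever, rad: 0 = OFF, 0.70 = ON. It is to stay at OFF.

How it is judged:
By the outcome, as a careful person would: the job done as asked, in the order asked, and still so for the second after the job is handed in, with the robot touching nothing.
It also fails if it takes over 32 s, if anything falls off the work surface, if the arm or the gripper's body presses on something with over 40 N, if the wrist force passes 120 N, or if a joint passes its speed limit or range.

## Working session

There is one attempt and no reset: what is moved stays moved. The work goes in short steps, Python scripts to look and compute and a tool call to move; the robot and the scene stay as the last step left them, time stands still between calls to the robot, and variables do not carry over. Pictures are saved under pics/ and viewed, and the job is handed in when it is done.

Besides the shell and the picture viewer there is one more tool, called after ">>>" as a command line: name --argument value ..., lists and objects as JSON in quotes. servo_tool: Moves the arm, as the interface text tells. Its arguments: {"type":"object","properties":{"commands":{"type":"array","items":{"type":"array","items":{"type":"array","items":{"type":"number"}}}},"force":{"type":"number"}},"required":["commands"]}

```bash
mkdir -p pics
python3 - <<'E'
from bench import r
import cv2,numpy as np
print(r.sense())
for n in("side","top"):
    p,d=r.snapshot(n);cv2.imwrite(f"pics/{n}0.png",p[:,:,::-1]);np.savez(f"pics/{n}0.npz",p=p,d=d)
    c=r.calibration(n);print(n,c)
E
```

```text
{'time': 0.0, 'joint_pos': array([-8.04661677e+01,  7.51548063e+00,  8.53290126e+01, -2.76069173e-04,
        8.72632250e+01, -4.89310817e+00]), 'qd': array([ 0.01423823,  0.02854928,  0.00207646,  0.02605908, -0.04754988,
       -0.02869456]), 'joint_efforts': array([ 5.98330480e-04, -5.69400573e+01, -5.00554597e+01, -1.45876506e-04,
        1.45245093e-02, -9.72972572e-06]), 'tool_pos': array([ 149.40169463, -580.45110143,  191.84319152]), 'tcp_rot': array([175.25355304,  89.89228142,  99.68050692]), 'ft_force': array([ 0.01985154,  0.23287148, -0.35810925]), 'wrist_torque': array([ 0.02388657, -0.03690269,  0.03928964]), 'finger_gap': 85.25889746532573}
side {'fx': 505.3085145405242, 'fy': 505.3085145405242, 'cx': 313.7303698761686, 'cy': 243.4397970222586, 'pose': array([[ 9.76491178e-01, -9.98691492e-02,  1.91026524e-01,
         3.04729682e+02],
       [-2.15491657e-01, -4.74157320e-01,  8.53661632e-01,
        -5.92684380e+02],
       [ 5.32216353e-03, -8.74757674e-01, -4.84531408e-01,
         5.05636973e+02],
       [ 0.00000000e+00,  0.00000000e+00,  0.00000000e+00,
         1.00000000e+00]])}
top {'fx': 433.42082924077283, 'fy': 433.42082924077283, 'cx': 323.8043007562217, 'cy': 244.20826809541342, 'pose': array([[-1.25671348e-02, -9.89134471e-01,  1.46475476e-01,
         3.77451901e+02],
       [-9.99867715e-01,  1.09182106e-02, -1.20559010e-02,
         1.45290892e+02],
       [ 1.03256572e-02, -1.46607608e-01, -9.89140834e-01,
         9.23786786e+02],
       [ 0.00000000e+00,  0.00000000e+00,  0.00000000e+00,
         1.00000000e+00]])}
```

View pics/side0.png

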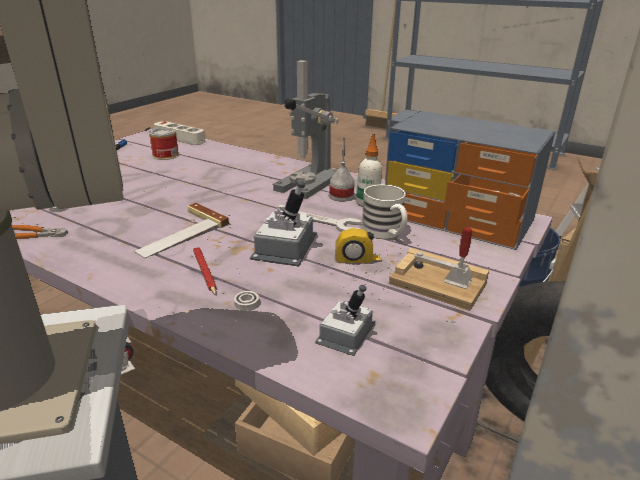

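View pics/top0.png

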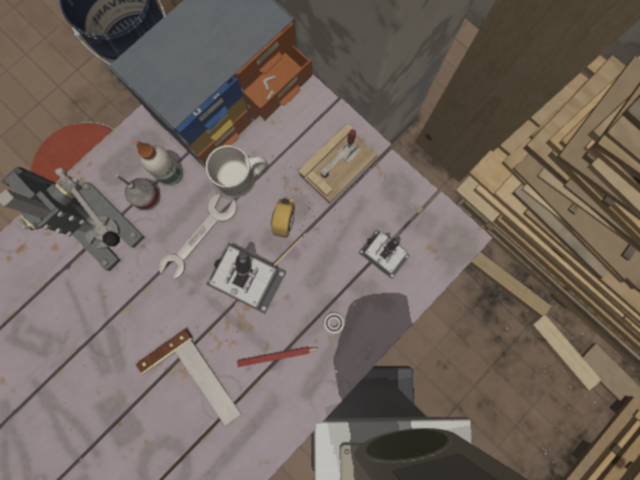

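The big isolator is at side (285,235) and top (246,278). The small one is at side (346,322) and top (385,252). I'll enlarge both.

Run:
```python
import cv2
a=cv2.imread("pics/side0.png")[170:280,235:345];b=cv2.imread("pics/top0.png")[225:325,195:295]
cv2.imwrite("pics/c1.png",cv2.hconcat([cv2.resize(a,(400,400),interpolation=2),cv2.resize(b,(400,400),interpolation=2)]))
```

```text
(no output)
```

View pics/c1.png

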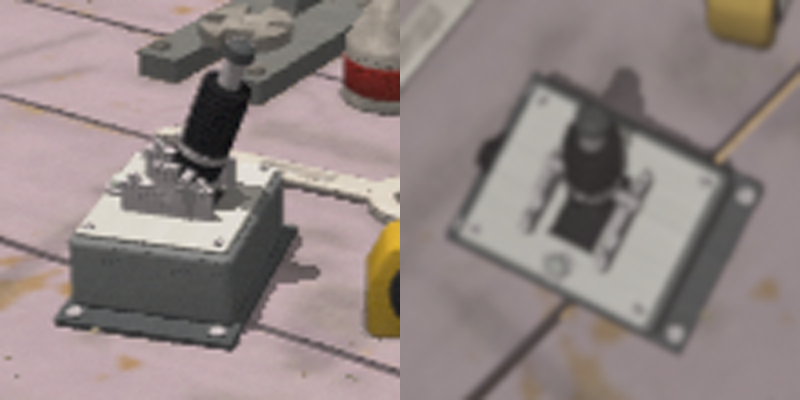

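```bash
cat > h.py <<'E'
import numpy as np,cv2
from bench import r
def ray(c,u,v,z):
    P=c['pose'];d=P[:3,:3]@np.array([(u-c['cx'])/c['fx'],(v-c['cy'])/c['fy'],1]);o=P[:3,3]
    return o+d*(z-o[2])/d[2]
def proj(c,p):
    P=c['pose'];q=P[:3,:3].T@(np.array(p)-P[:3,3]);return np.array([c['fx']*q[0]/q[2]+c['cx'],c['fy']*q[1]/q[2]+c['cy']])
E
python3 - <<'E'
from h import *
c=r.calibration("top")
T=lambda x,y:((x-400)/4+195-.4,y/4+225-.4)
q=[ray(c,*T(*p),50) for p in [(537,78),(725,172),(652,327),(455,232)]]
q=np.array(q);print(q.round(1),q.mean(0));print([np.linalg.norm(q[i]-q[i-1]).round(1) for i in range(4)])
print("lamp",ray(c,*T(557,265),52))
for s in [(745,192),(677,337)]:print("flange",ray(c,*T(*s),8))
d=np.load("pics/top0.npz")["d"]
from math import *
P=c['pose']
pts=[]
for v in range(225,325):
  for u in range(195,295):
    z=d[v,u]
    if z>0: pts.append(P[:3,:3]@np.array([(u-c['cx'])/c['fx']*z,(v-c['cy'])/c['fy']*z,z])+P[:3,3])
pts=np.array(pts)
m=pts[(pts[:,2]>42)&(pts[:,2]<58)];print(len(m),np.median(m[:,2]),cv2.minAreaRect(m[:,:2].astype(np.float32)))
for a,b in((60,80),(80,100),(100,120),(120,140),(140,170)):
    k=pts[(pts[:,2]>a)&(pts[:,2]<b)];print(a,len(k),k.mean(0) if len(k) else '')
c=r.calibration("side");d=np.load("pics/side0.npz")["d"];P=c['pose'];pts=[]
for v in range(170,280):
  for u in range(235,330):
    z=d[v,u]
    if z>0: pts.append(P[:3,:3]@np.array([(u-c['cx'])/c['fx']*z,(v-c['cy'])/c['fy']*z,z])+P[:3,3])
pts=np.array(pts);pts=pts[(abs(pts[:,0]-q[:,0].mean())<90)&(abs(pts[:,1]-q[:,1].mean())<80)]
m=pts[(pts[:,2]>45)&(pts[:,2]<53)];print(len(m),np.median(m[:,2]),cv2.minAreaRect(m[:,:2].astype(np.float32)))
for a,b in((80,100),(100,120),(120,140),(140,170)):
    k=pts[(pts[:,2]>a)&(pts[:,2]<b)];print(a,len(k),k.mean(0) if len(k) else '')
E
```

```text
[[509.2 327.7  50. ]
 [460.2 232.1  50. ]
 [383.1 268.1  50. ]
 [431.5 367.2  50. ]] [446.00864059 298.8019299   50.        ]
[np.float64(87.1), np.float64(107.5), np.float64(85.0), np.float64(110.3)]
lamp [414.3642224  315.51411219  52.        ]
flange [453.41257295 225.67121279   8.        ]
flange [378.0771816  260.96545847   8.        ]
2050 49.980977745137295 ((483.6244812011719, 279.89776611328125), (112.08584594726562, 181.69041442871094), 62.83812713623047)
60 191 [440.15977308 299.38482493  71.12510892]
80 82 [447.05990074 294.04034809  88.32689392]
100 88 [458.49791216 287.17405336 112.61002544]
120 99 [463.7435289  288.54271396 124.49675202]
140 68 [474.85408836 283.92110704 144.68519463]
750 49.627636669185904 ((443.5550231933594, 298.1492919921875), (109.67073059082031, 89.83848571777344), 61.75837326049805)
80 143 [454.82379519 283.60467947  89.48459679]
100 160 [462.65757172 280.75464041 110.695553  ]
120 90 [467.00339885 283.36104051 127.83285132]
140 40 [473.5228985  281.56641015 143.57985511]
```

```bash
cat >> h.py <<'E'
from scipy.spatial.transform import Rotation as Ro
B=np.array([445.5,298.8,0]);YAW=62.6
def rot(s): return Ro.from_euler('xyz',s,degrees=True)
def box(B=None,yaw=None):
    a=np.radians(YAW if yaw is None else yaw)
    return np.array([np.cos(a),np.sin(a),0]),np.array([-np.sin(a),np.cos(a),0])
def lev(tilt): # tilt deg, + = ON side
    X,Y=box();t=np.radians(tilt);return np.sin(t)*Y+np.cos(t)*np.array([0,0,1])
def target(dist,tilt,sgn=1,pt=None):
    """TCP at dist from hinge along lever dir, tool x = -lever"""
    X,Y=box();l=lev(tilt);x=-l;z=sgn*X;y=np.cross(z,x)
    return B+[0,0,42]+dist*l, Ro.from_matrix(np.c_[x,y,z])
def step(p0,R0,p,R):
    return (R0.inv().apply(p-p0)/10).round(2),(R0.inv()*R).as_rotvec(degrees=True).round(1)
E
python3 - <<'E'
from h import *
s=r.sense();R0=rot(s['tcp_rot']);p0=s['tool_pos']
print(R0.as_matrix().round(3))
for sg in(1,-1):
  p,R=target(170,-20,sg);print(sg,p,step(p0,R0,p,R),R.as_euler('xyz',True))
  p,R=target(220,0,sg);print(sg,p,step(p0,R0,p,R))
p,d=r.snapshot("wrist");cv2.imwrite("pics/w0.png",p[:,:,::-1])
c=r.calibration("wrist");print(c['fx'],c['pose'].round(2), R0.inv().apply(c['pose'][:3,3]-p0))
E
```

```text
[[-0.     0.968  0.249]
 [ 0.002  0.249 -0.968]
 [-1.     0.    -0.002]]
1 [497.1206267  272.04240862 201.74774553] (array([ -0.85,  54.91, -73.9 ]), array([-136.4,   24. ,    9.1])) [ 90.   70.  152.6]
1 [445.5 298.8 262. ] (array([ -6.87,  50.58, -77.79]), array([-1.382e+02, -0.000e+00, -1.000e-01]))
-1 [497.1206267  272.04240862 201.74774553] (array([ -0.85,  54.91, -73.9 ]), array([ 41.4,   7.2, -19.1])) [-90.   70.  152.6]
-1 [445.5 298.8 262. ] (array([ -6.87,  50.58, -77.79]), array([41.8, -0.1,  0. ]))
369.52004445513904 [[ 2.5000e-01 -9.3000e-01 -2.7000e-01  2.1861e+02]
 [-9.7000e-01 -2.4000e-01 -7.0000e-02 -5.6349e+02]
 [-0.0000e+00  2.8000e-01 -9.6000e-01  3.7308e+02]
 [ 0.0000e+00  0.0000e+00  0.0000e+00  1.0000e+00]] [-181.12720633   71.25777045    0.45830201]
```

View pics/w0.png

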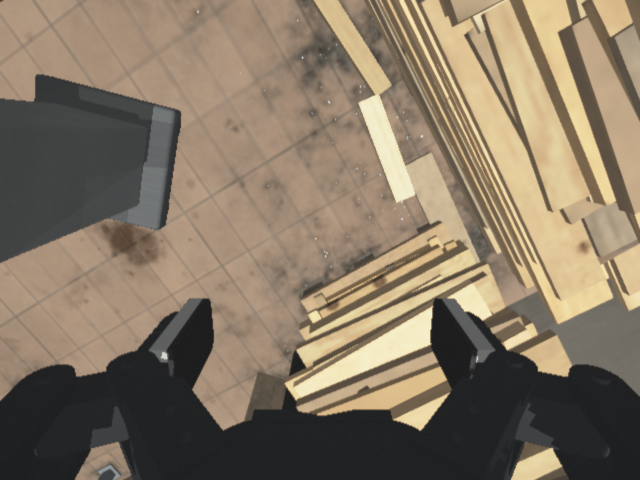

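The wrist camera shows the floor, timber and cart, with the open fingers at (190,330) and (455,330). I'll swing over by way of a waypoint farther out.

>>> servo_tool --commands '[[[0, -7.8, 31, -21, -60, 0, 0], [0, -7.8, 31, -21, -60, 0, 0], [0, -7.8, 31, -21, -60, 0, 0], [0, -7.8, 31, -21, -60, 0, 0], [0, -7.8, 31, -21, -60, 0, 0], [0, -7.8, 31, -21, -60, 0, 0], [0, -7.8, 31, -21, -60, 0, 0], [0, -7.8, 31, -21, -60, 0, 0]]]'

```text
time: 0.95
tool_pos: [399.2, -297.9, 271.7]
tcp_rot: [15.6, 89.9, 0.5]
ft_force: [-0.2, -0.8, 0.2]
finger_gap: 85.3
```

Run:
```python
from h import *
s=r.sense();R0=rot(s['tcp_rot']);p0=s['tool_pos'];print(s['time'],p0,s['joint_pos'].round(1),R0.as_matrix().round(3))
p,R=target(208,0,1);print(p,step(p0,R0,p,R))
print(step(p0,R0,np.array([480,-20,270]),R))
```

```text
0.95 [ 399.17744425 -297.92026584  271.70323994] [-42.7  -9.6  94.    0.   95.6 -27.5] [[ 0.001  0.262  0.965]
 [ 0.     0.965 -0.262]
 [-1.     0.     0.001]]
[445.5 298.8 250. ] (array([  2.18,  58.81, -11.14]), array([-77.8,   0.1,   0. ]))
(array([ 0.18, 28.94,  0.53]), array([-77.8,   0.1,   0. ]))
```

>>> servo_tool --commands '[[[0, 0.2, 29, 0.5, -50, 0, 0], [0, 0.2, 29, 0.5, -50, 0, 0], [0, 0.2, 29, 0.5, -50, 0, 0], [0, 0.2, 29, 0.5, -50, 0, 0], [0, 0.2, 29, 0.5, -50, 0, 0], [0, 0.2, 29, 0.5, -50, 0, 0]]]'

```text
time: 1.55
tool_pos: [480.2, -19.8, 268.8]
tcp_rot: [34.4, 90.0, 69.2]
ft_force: [0.8, 0.2, -1.0]
finger_gap: 85.3
```

Run:
```python
from h import *
s=r.sense();R0=rot(s['tcp_rot']);p0=s['tool_pos'];print(s['time'],p0,s['joint_pos'].round(1))
p,R=target(210,0,1);print(p,step(p0,R0,p,R))
```

```text
1.55 [480.20267308 -19.75933596 268.79639873] [ -8.5 -12.4  96.7   0.   95.7 -43.3]
[445.5 298.8 252. ] (array([ 1.69, 28.13, 15.35]), array([-27.8,   0. ,  -0. ]))
```

>>> servo_tool --commands '[[[0, 1, 28.1, 15.4, -28, 0, 0], [0, 1, 28.1, 15.4, -28, 0, 0], [0, 1, 28.1, 15.4, -28, 0, 0], [0, 1, 28.1, 15.4, -28, 0, 0], [0, 1, 28.1, 15.4, -28, 0, 0], [0, 1, 28.1, 15.4, -28, 0, 0], [0, 1, 28.1, 15.4, -28, 0, 0], [0, 1, 28.1, 15.4, -28, 0, 0]]]'

```text
time: 2.35
tool_pos: [446.9, 299.1, 258.0]
tcp_rot: [118.9, 89.9, -178.5]
ft_force: [-0.4, -0.6, -0.1]
finger_gap: 85.4
```

Run:
```python
from h import *
s=r.sense();R0=rot(s['tcp_rot']);p0=s['tool_pos'];print(s['time'],p0,s['joint_pos'].round(1))
c=r.calibration("wrist");p,d=r.snapshot("wrist");np.savez("pics/w1.npz",p=p,d=d,pose=c['pose']);
cv2.imwrite("pics/w1.png",p[:,:,::-1])
# overlay model guess
im=p[:,:,::-1].copy();X,Y=box()
for a,b,z in [(70,50,0),(-70,50,0),(-70,-50,0),(70,-50,0),(0,34,52)]:
    cv2.circle(im,tuple(proj(c,B+a*X+b*Y+[0,0,z]).astype(int)),3,(0,0,255),-1)
for t in(28,84,110):
    cv2.circle(im,tuple(proj(c,B+[0,0,42]+t*lev(-20)).astype(int)),3,(0,255,0),-1)
cv2.imwrite("pics/w1o.png",im)
```

```text
2.35 [446.92673186 299.08007969 257.98177621] [ 28.3  -3.2  89.4   0.   93.8 -34.4]
```

View pics/w1o.png

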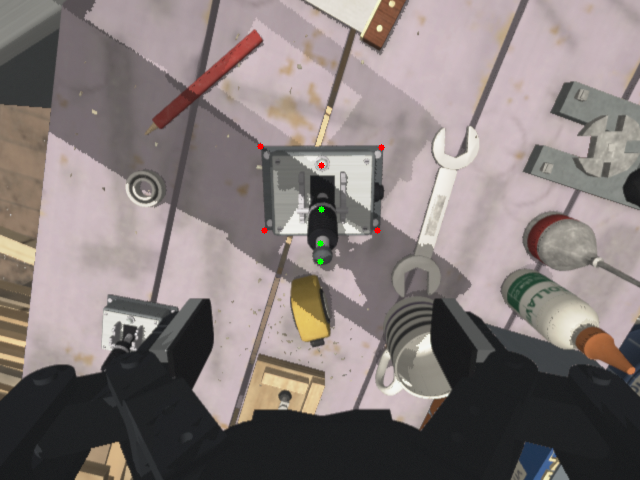

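Run:
```python
import cv2
a=cv2.imread("pics/w1o.png")[130:280,240:400];cv2.imwrite("pics/c2.png",cv2.resize(a,(640,600),interpolation=2))
from h import *
c=r.calibration("wrist");d=np.load("pics/w1.npz")["d"]
def px(u,v):
    z=float(d[v,u]);P=c['pose'];return (P[:3,:3]@np.array([(u-c['cx'])/c['fx']*z,(v-c['cy'])/c['fy']*z,z])+P[:3,3]).round(1)
for q in[(311,290),(400,310),(425,330),(395,350),(415,345),(322,255)]:print(q,px(*q))
```

```text
(311, 290) [539.  235.5  41.9]
(400, 310) [619.7 316.9  25.8]
(425, 330) [619.1 332.9  86.6]
(395, 350) [632.  293.5  79. ]
(415, 345) [686.4 313.    7.4]
(322, 255) [474.  283.7 147.9]
```

View pics/c2.png

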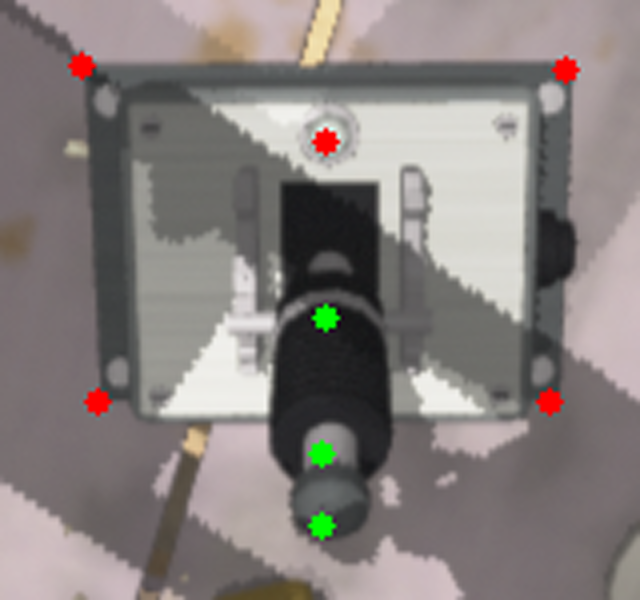

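```bash
sed -i 's/^B=.*/B=np.array([445.5,300.2,0]);YAW=63.1/' h.py
python3 - <<'E'
from h import *
s=r.sense();R0=rot(s['tcp_rot']);p0=s['tool_pos'];print(s['time'],p0,s['ft_force'])
for D in(175,140,50):
  p,R=target(D,-20.05,1);print(p,step(p0,R0,p,R))
E
```

```text
2.4 [447.47814077 297.43220472 258.17402879] [ 0.80361784 -0.22938833  0.04607016]
[499.00518411 273.05527083 206.39391397] (array([ 5.17, -5.7 ,  0.21]), array([-0.5,  0. , 20. ]))
[488.30414729 278.48421666 173.51513118] (array([ 8.46, -4.5 ,  0.21]), array([-0.5,  0. , 20. ]))
[460.78719546 292.44436309  88.96968971] (array([16.92, -1.42,  0.19]), array([-0.5,  0. , 20. ]))
```

>>> servo_tool --commands '[[[0, 5.2, -5.7, 0.2, -0.5, 0, 7], [0, 5.2, -5.7, 0.2, -0.5, 0, 14], [0, 5.2, -5.7, 0.2, -0.5, 0, 20], [0, 5.2, -5.7, 0.2, -0.5, 0, 20], [0, 7.5, -4.9, 0.2, -0.5, 0, 20], [0, 8.5, -4.5, 0.2, -0.5, 0, 20], [0, 8.5, -4.5, 0.2, -0.5, 0, 20]]]'

```text
time: 3.1
tool_pos: [487.4, 277.1, 172.9]
tcp_rot: [90.0, 70.0, 153.0]
ft_force: [-0.1, -0.1, -0.5]
finger_gap: 85.3
```

Run:
```python
from h import *
c=r.calibration("wrist");p,d=r.snapshot("wrist");cv2.imwrite("pics/w2.png",p[:,:,::-1])
s=r.sense();R0=rot(s['tcp_rot']);p0=s['tool_pos'];print(s['time'],p0,s['joint_pos'].round(1),s['ft_force'])
for D in(140,50):
  p,R=target(D,-20.05,1);print(p,step(p0,R0,p,R))
```

```text
3.15 [488.20268699 277.30180055 174.22183144] [ 14.8  15.9  80.1  13.4  98.8 -47.9] [0.63102233 0.45492242 0.30853126]
[488.30414729 278.48421666 173.51513118] (array([0.08, 0.02, 0.11]), array([-0.1,  0.1,  0.1]))
[460.78719546 292.44436309  88.96968971] (array([9.08, 0.03, 0.09]), array([-0.1,  0.1,  0.1]))
```

View pics/w2.png

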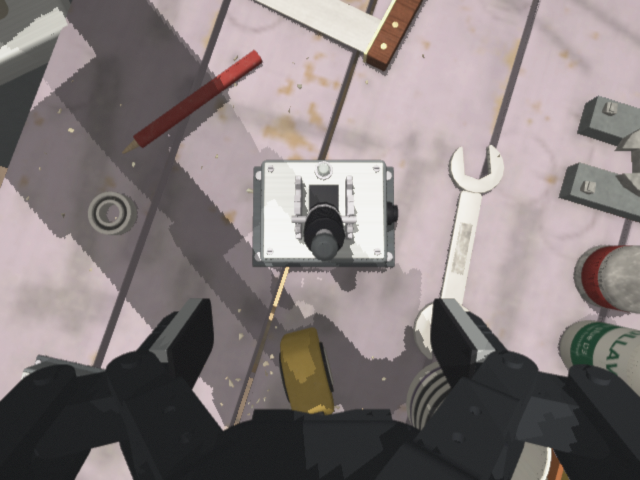

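The cap at (323,245) is centred between the fingers at (212,·) and (432,·). I'll descend along the lever and close.

>>> servo_tool --commands '[[[0, 3, 0, 0.1, 0, 0, 0], [0, 5.5, 0, 0.1, 0, 0, 0], [0, 7.5, 0, 0.1, 0, 0, 0], [0, 9, 0, 0.1, 0, 0, 0], [0, 9, 0, 0.1, 0, 0, 0]]]'

```text
time: 3.65
tool_pos: [460.7, 292.4, 88.4]
tcp_rot: [90.0, 69.9, 153.0]
ft_force: [-1.2, 0.0, -0.1]
finger_gap: 85.2
```

Run:
```python
from h import *
p,d=r.snapshot("side");cv2.imwrite("pics/s2.png",cv2.resize(p[130:290,200:400,::-1],(800,600)))
s=r.sense();R0=rot(s['tcp_rot']);p0=s['tool_pos'];print(s['time'],p0,s['ft_force'])
p,R=target(50,-20.05,1);print(p,step(p0,R0,p,R))
```

```text
3.7 [461.82890779 292.48265342  89.69050825] [-0.58247808 -0.9303286   0.43559371]
[460.78719546 292.44436309  88.96968971] (array([ 0.1 ,  0.06, -0.05]), array([-0.1,  0.1,  0.1]))
```

View pics/s2.png

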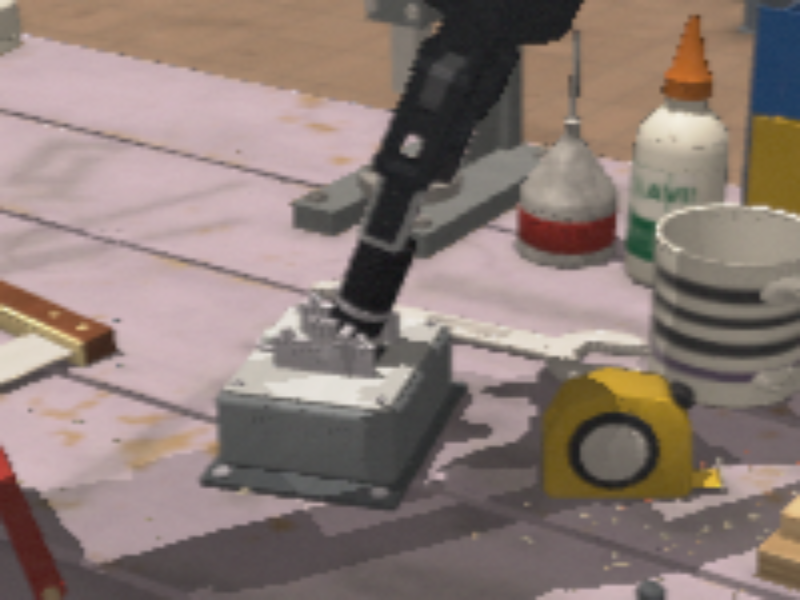

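The fingers straddle the collar, in line with the lever. Closing now.

>>> servo_tool --commands '[[[255, 0, 0, 0, 0, 0, 0], [255, 0, 0, 0, 0, 0, 0], [255, 0, 0, 0, 0, 0, 0], [255, 0, 0, 0, 0, 0, 0], [255, 0, 0, 0, 0, 0, 0], [255, 0, 0, 0, 0, 0, 0], [255, 0, 0, 0, 0, 0, 0], [255, 0, 0, 0, 0, 0, 0]]]' --force 60

```text
time: 4.5
tool_pos: [462.3, 291.9, 89.8]
tcp_rot: [89.8, 70.0, 152.7]
ft_force: [-1.1, -4.5, 6.1]
finger_gap: 13.9
```

Gap 13.9 mm doesn't match the 28 mm collar, so I'll look.

Run:
```python
from h import *
p,d=r.snapshot("side");cv2.imwrite("pics/s3.png",cv2.resize(p[130:290,200:400,::-1],(800,600)))
p,d=r.snapshot("wrist");cv2.imwrite("pics/w3.png",p[:,:,::-1])
s=r.sense();print(s['time'],s['tool_pos'],s['ft_force'],s['finger_gap'])
```

```text
4.6 [462.36248278 291.83946249  89.81079082] [-1.83206234 -5.17320879  6.42588453] 13.75176680997617
```

View pics/s3.png

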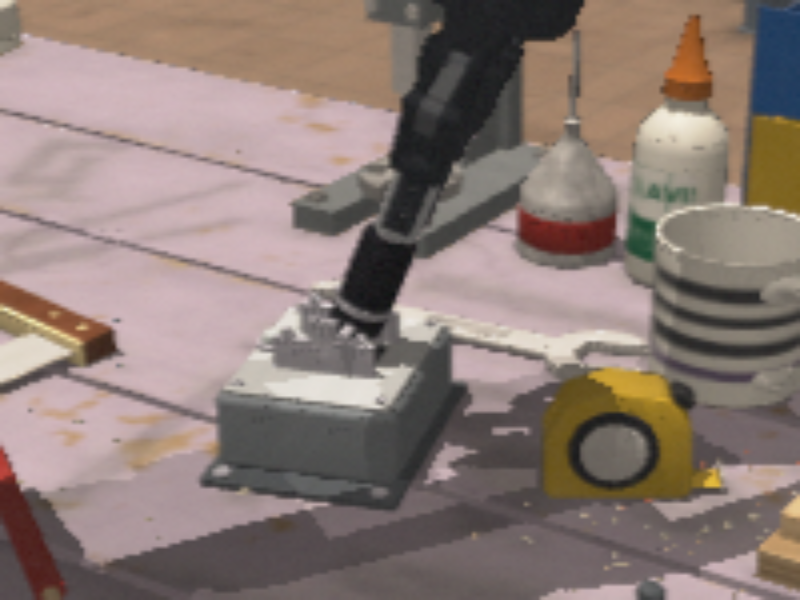

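View pics/w3.png

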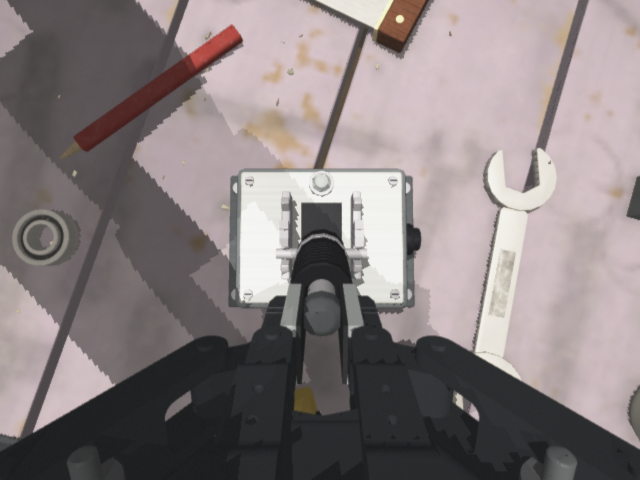

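Run:
```python
import cv2
a=cv2.imread("pics/w3.png")[220:400,220:430];b=cv2.imread("pics/s3.png")[100:400,250:530]
cv2.imwrite("pics/c3.png",cv2.resize(a,(700,600),interpolation=2))
```

```text
(no output)
```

View pics/c3.png

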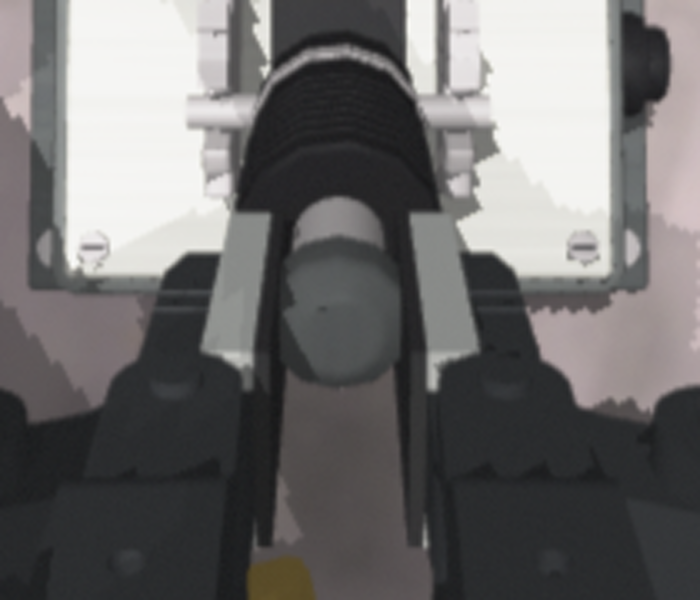

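Run:
```python
from h import *
c=r.calibration("wrist");p,d=r.snapshot("wrist")
s=r.sense();R0=rot(s['tcp_rot']);p0=s['tool_pos'];print(s['time'],p0)
print("tcp px",proj(c,p0),"grasp",proj(c,p0-19*R0.apply([1,0,0])))
H=B+[0,0,42];l=lev(-20)
for t in(28,50,70,84,100,110):print(t,proj(c,H+t*l))
def px(u,v):
    z=float(d[v,u]);P=c['pose'];return P[:3,:3]@np.array([(u-c['cx'])/c['fx']*z,(v-c['cy'])/c['fy']*z,z])+P[:3,3]
for q in[(295,290),(350,290),(293,310),(353,310),(322,320),(322,270),(322,255),(283,320),(322,285),(290,300),(352,300)]:
    w=px(*q);print(q,w.round(1),"along lever",((w-H)@l).round(1),"tool",R0.inv().apply(w-p0).round(1))
```

```text
4.65 [462.30041322 291.89474453  89.80353944]
tcp px [322.15989748 269.84510933] grasp [322.2216136  284.50688743]
28 [321.67777605 253.17236455]
50 [321.77706539 266.68444644]
70 [321.88806113 281.78962916]
84 [321.98140307 294.49234218]
100 [322.10901659 311.85900411]
110 [322.20329146 324.6886768 ]
(295, 290) [463.3 279.4 139.7] along lever 100.5 tool [-49.2  10.9 -10.6]
(350, 290) [472.8 298.4 141.5] along lever 102.1 tool [-50.7  11.6  10.6]
(293, 310) [468.5 277.2 155. ] along lever 116.8 tool [-65.5  10.8 -10.2]
(353, 310) [477.8 295.7 155.8] along lever 117.5 tool [-66.1  11.1  10.5]
(322, 320) [477.4 283.9 145.8] along lever 109.8 tool [-58.5   3.1  -0.2]
(322, 270) [461.5 292.1 123.2] along lever 82.5 tool [-31.2  12.1  -0.1]
(322, 255) [455.7 295.1 118.1] along lever 75.4 tool [-24.1  16.6  -0.1]
(283, 320) [469.3 273.7 162.1] along lever 124.2 tool [-72.9  11.1 -12.9]
(322, 285) [466.9 289.4 130.6] along lever 91.5 tool [-40.2   9.   -0.1]
(290, 300) [465.3 277.1 149. ] along lever 110.2 tool [-58.9  11.4 -11.8]
(352, 300) [475.8 297.1 147.3] along lever 108.6 tool [-57.3  10.6  10.9]
```

Run:
```python
from h import *
c=r.calibration("side");p,d=r.snapshot("side")
cv2.imwrite("pics/s4.png",cv2.resize(p[150:230,270:350,::-1],(600,600),interpolation=2))
H=B+[0,0,42];l=lev(-20.05)
for t in(28,50,70,84,100,110):print(t,((proj(c,H+t*l)-[270,150])*7.5).round())
s=r.sense();print("tcp",(proj(c,s['tool_pos'])-[270,150])*7.5,s['finger_gap'],s['joint_pos'])
```

```text
28 [146. 497.]
50 [172. 429.]
70 [197. 366.]
84 [214. 320.]
100 [234. 268.]
110 [247. 235.]
tcp [178.41841227 426.60103802] 13.97566998629905 [ 16.68933884  16.88197575  88.09884793  13.71356474  89.69757975
 -48.08293302]
```

View pics/s4.png

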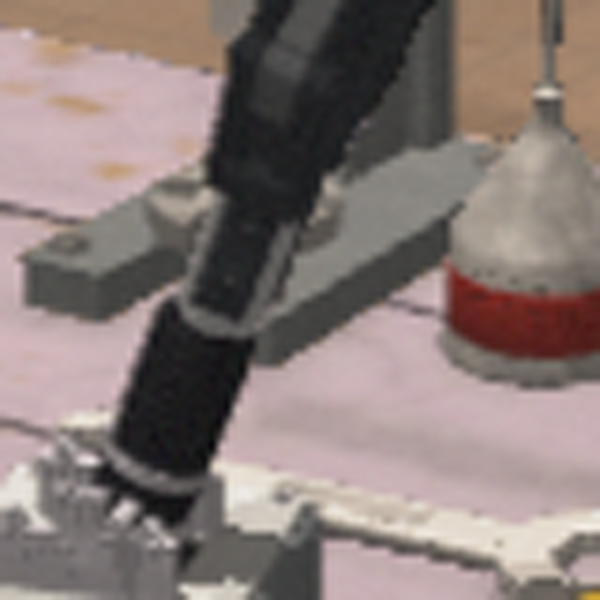

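The side zoom shows the shut fingertips at the collar's top rim, about zoom (215,315), roughly 84 mm from the hinge. They are on the neck, so the real tips end about 34 mm short of the reported TCP. I'll open, go deeper in small steps and watch the force.

>>> servo_tool --commands '[[[0, 0, 0, 0, 0, 0, 0], [0, 0, 0, 0, 0, 0, 0], [0, 0, 0, 0, 0, 0, 0], [0, 0, 0, 0, 0, 0, 0], [0, 0, 0, 0, 0, 0, 0], [0, 0, 0, 0, 0, 0, 0]]]'

```text
time: 5.3
tool_pos: [462.2, 292.4, 89.3]
tcp_rot: [89.7, 70.0, 152.7]
ft_force: [0.1, -0.2, -0.2]
finger_gap: 85.1
```

>>> servo_tool --commands '[[[0, 0.7, 0, 0, 0, 0, 0], [0, 1.4, 0, 0, 0, 0, 0], [0, 1.4, 0, 0, 0, 0, 0]]]'

```text
time: 5.6
tool_pos: [456.5, 294.3, 74.5]
tcp_rot: [90.1, 69.9, 153.0]
ft_force: [-0.7, 0.2, -0.2]
finger_gap: 85.1
```

```bash
cat > v.py <<'E'
from h import *
import sys
n=sys.argv[1]
p,d=r.snapshot("side");a=cv2.resize(p[150:230,270:350,::-1],(400,400),interpolation=2)
p,d=r.snapshot("wrist");b=cv2.resize(p[150:440,180:470,::-1],(400,400),interpolation=2)
cv2.imwrite(f"pics/{n}.png",cv2.hconcat([a,b]))
s=r.sense();print(s['time'],s['tool_pos'],s['tcp_rot'],s['ft_force'],s['finger_gap'])
E
python3 v.py v1
```

```text
5.7 [457.33122092 294.47205768  75.62672733] [ 89.88429309  69.95124511 152.81863211] [-0.58535185 -0.41340157  0.44228117] 85.7509805636772
```

View pics/v1.png

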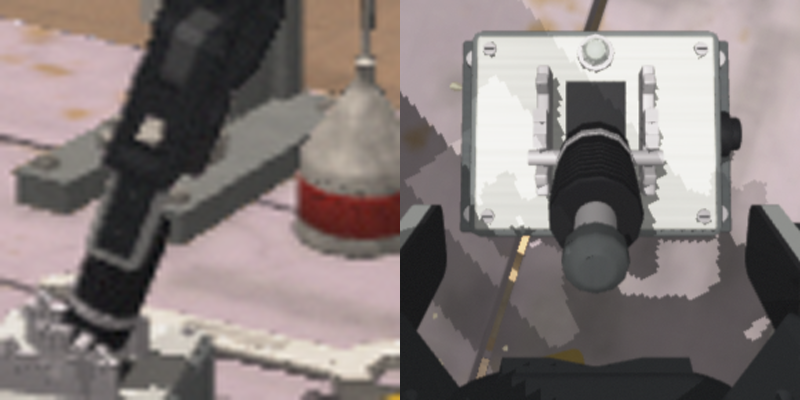

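The right half shows the cap at (597,262), clear of the palm edge at y≈360. Left half: tips at (115,255), now overlapping the collar. I'll go another 14 mm.

>>> servo_tool --commands '[[[0, 0.4, 0, 0, 0, 0, 0], [0, 0.8, 0, 0, 0, 0, 0], [0, 1.2, 0, 0, 0, 0, 0], [0, 1.4, 0, 0, 0, 0, 0], [0, 1.4, 0, 0, 0, 0, 0]]]'

```text
time: 6.2
tool_pos: [453.2, 296.7, 62.5]
tcp_rot: [89.9, 70.0, 152.8]
ft_force: [-0.9, -0.3, -0.2]
finger_gap: 85.3
```

>>> servo_tool --commands '[[[255, 0, 0, 0, 0, 0, 0], [255, 0, 0, 0, 0, 0, 0], [255, 0, 0, 0, 0, 0, 0], [255, 0, 0, 0, 0, 0, 0], [255, 0, 0, 0, 0, 0, 0], [255, 0, 0, 0, 0, 0, 0], [255, 0, 0, 0, 0, 0, 0]]]' --force 60

```text
time: 6.9
tool_pos: [453.7, 296.3, 63.4]
tcp_rot: [89.8, 70.0, 152.8]
ft_force: [-0.9, -4.3, 6.1]
finger_gap: 26.2
```

```bash
python3 v.py v2
```

```text
7.0 [453.77543886 296.30428241  63.43880568] [ 89.82593895  70.01631109 152.75587122] [-0.7765769  -4.65195086  5.03969723] 26.223642681267943
```

View pics/v2.png

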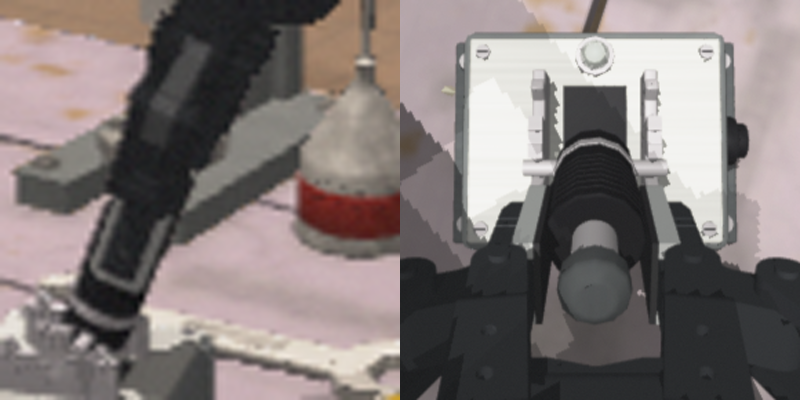

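The gap is 26.2 mm and the pads sit on the ribbed sleeve (right half, tips at (540,195) and (652,195)). Lifting along the lever.

>>> servo_tool --commands '[[[255, -0.4, 0, 0, 0, 0, 0], [255, -0.8, 0, 0, 0, 0, 0], [255, -1.1, 0, 0, 0, 0, 0], [255, -1.3, 0, 0, 0, 0, 0], [255, -1.3, 0, 0, 0, 0, 0]]]'

```text
time: 7.5
tool_pos: [457.3, 294.4, 75.0]
tcp_rot: [89.9, 70.0, 152.8]
ft_force: [-3.0, -2.7, -5.7]
finger_gap: 26.0
```

```bash
python3 v.py v3
python3 - <<'E'
from h import *
s=r.sense();R0=rot(s['tcp_rot']);p0=s['tool_pos'];H=B+[0,0,42];l=lev(-20.05)
print("dist",(p0-H)@l,"X off",(p0-H)@box()[0], "perp",(p0-H)@np.cross(box()[0],l), "axis tilt",np.degrees(np.arcsin(-R0.apply([1,0,0])@box()[1])))
E
```

```text
7.6 [457.18885909 294.49038721  74.84704331] [ 89.89002334  69.96721677 152.82004267] [-1.73619877 -1.81622154 -6.79754844] 25.925539719545796
dist 35.31573978569901 X off 0.19662698547973534 perp 0.9577162374774311 axis tilt -20.03253384705269
```

View pics/v3.png

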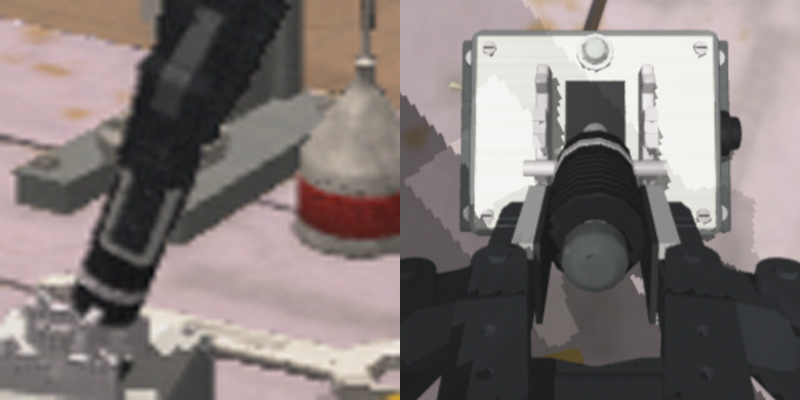

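The neck is now hidden and the cap meets the collar. The lift is about 12–13 mm with about 7 N down-load on the tool. Swinging about the hinge now, pulling 1 mm further.

>>> servo_tool --commands '[[[255, -0.1, 0.19, 0, 0, 0, -3], [255, -0.08, 0.38, 0, 0, 0, -6], [255, -0.05, 0.57, 0, 0, 0, -9], [255, -0.02, 0.76, 0, 0, 0, -12], [255, 0.02, 0.94, 0, 0, 0, -15], [255, 0.08, 1.13, 0, 0, 0, -18], [255, 0.14, 1.31, 0, 0, 0, -21], [255, 0.22, 1.48, 0, 0, 0, -24]]]'

```text
time: 8.4
tool_pos: [444.2, 301.2, 78.1]
tcp_rot: [-89.0, 85.9, -26.1]
ft_force: [-0.9, -3.4, -5.8]
finger_gap: 26.0
```

```bash
python3 v.py v4
python3 - <<'E'
from h import *
s=r.sense();R0=rot(s['tcp_rot']);p0=s['tool_pos'];H=B+[0,0,42]
t=np.degrees(np.arcsin(-R0.apply([1,0,0])@box()[1]));l=lev(t)
print("tilt",t,"dist",(p0-H)@l,"X off",(p0-H)@box()[0], "perp",(p0-H)@np.cross(box()[0],l))
for T,D in((5,36.5),(12,36.5),(20.1,36.5)):
  p,R=target(D,T,1);print(step(p0,R0,p,R))
E
```

```text
8.5 [443.20222264 301.70024154  77.88012079] [-89.3423403   85.96820409 -26.32870298] [ 0.61881651 -5.3425612  -4.60551503] 26.139487590558762
tilt 4.031595157136507 dist 35.983123209803786 X off 0.29831746781176305 perp -0.19855526418070024
(array([-0.05,  0.04, -0.03]), array([-0.1,  0. , -1. ]))
(array([-0.02,  0.49, -0.03]), array([-0.1,  0. , -8. ]))
(array([ 0.09,  0.99, -0.03]), array([ -0.1,   0. , -16.1]))
```

View pics/v4.png

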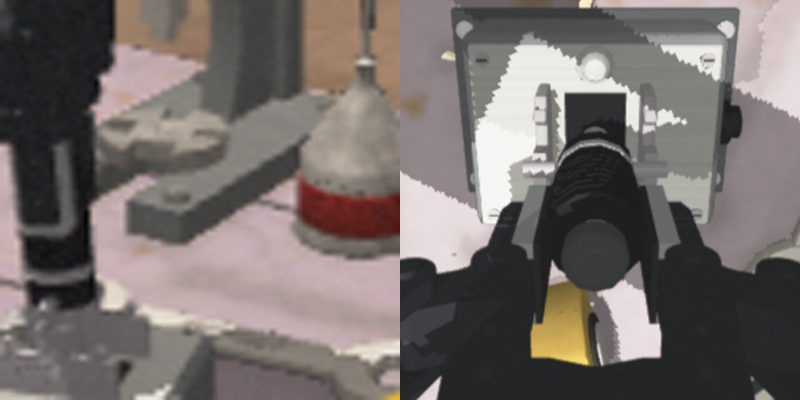

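The lever has followed to about +4° past upright with the collar still lifted. Continuing to the ON end.

>>> servo_tool --commands '[[[255, -0.05, 0.19, 0, 0, 0, -3], [255, -0.03, 0.38, 0, 0, 0, -6], [255, -0.01, 0.57, 0, 0, 0, -9], [255, 0.03, 0.76, 0, 0, 0, -12], [255, 0.08, 0.94, 0, 0, 0, -15], [255, 0.1, 1.02, 0, 0, 0, -16.3], [255, 0.1, 1.02, 0, 0, 0, -16.3]]]'

```text
time: 9.2
tool_pos: [435.5, 305.6, 76.5]
tcp_rot: [-90.0, 69.7, -27.0]
ft_force: [2.5, -5.8, -4.8]
finger_gap: 26.2
```

```bash
python3 v.py v5
python3 - <<'E'
from h import *
s=r.sense();R0=rot(s['tcp_rot']);p0=s['tool_pos'];H=B+[0,0,42]
t=np.degrees(np.arcsin(-R0.apply([1,0,0])@box()[1]));l=lev(t)
print("tilt",t,"dist",(p0-H)@l,"X off",(p0-H)@box()[0], "perp",(p0-H)@np.cross(box()[0],l))
for T,D in((20.1,23),):
  p,R=target(D,T,1);print(step(p0,R0,p,R))
E
```

```text
9.3 [435.57568285 305.53111854  76.45063784] [-89.93148922  69.77003488 -27.05571534] [ 1.10924759 -4.34367994 -4.94635675] 26.08501106628832
tilt 20.229887145890057 dist 36.219895372917044 X off 0.2641727996357899 perp 1.3448923062295979
(array([ 1.32,  0.13, -0.03]), array([-0.2, -0.1,  0.1]))
```

View pics/v5.png

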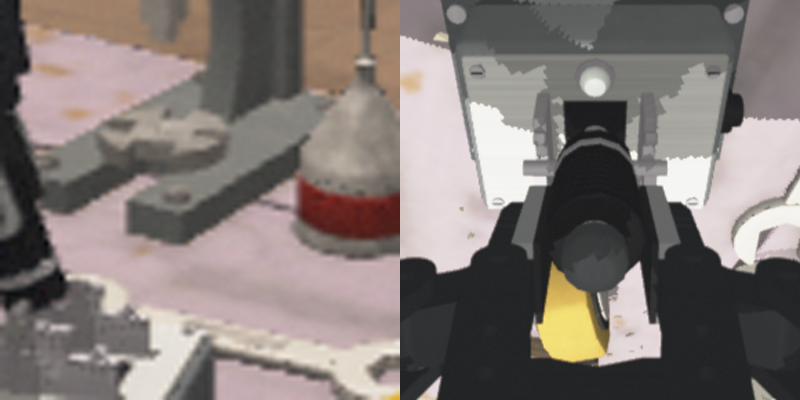

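The lever is at the ON side (tilt about 20.2°). Next I'll nudge 1 mm toward the ON stop and guide the collar down.

>>> servo_tool --commands '[[[255, 0, 0.12, 0, 0, 0, 0], [255, 0.4, 0.12, 0, 0, 0, 0], [255, 0.8, 0.12, 0, 0, 0, 0], [255, 1.1, 0.12, 0, 0, 0, 0], [255, 1.3, 0.12, 0, 0, 0, 0], [255, 1.3, 0.12, 0, 0, 0, 0]]]'

```text
time: 9.9
tool_pos: [439.3, 304.0, 65.3]
tcp_rot: [-89.8, 69.7, -27.0]
ft_force: [-4.3, -7.4, 6.2]
finger_gap: 25.8
```

```bash
python3 v.py v6
python3 - <<'E'
from h import *
s=r.sense();R0=rot(s['tcp_rot']);p0=s['tool_pos'];H=B+[0,0,42]
t=np.degrees(np.arcsin(-R0.apply([1,0,0])@box()[1]));l=lev(t)
print("tilt",t,"dist",(p0-H)@l,"X off",(p0-H)@box()[0], "perp",(p0-H)@np.cross(box()[0],l))
E
```

```text
10.0 [439.27450963 303.98230242  65.3380728 ] [-89.79788028  69.71646198 -26.99502515] [-4.2864125  -7.8338489   6.75697869] 26.10780039269082
tilt 20.283508897469073 dist 24.408724924113834 X off 0.5564200245573212 perp 1.2777825377333167
```

View pics/v6.png

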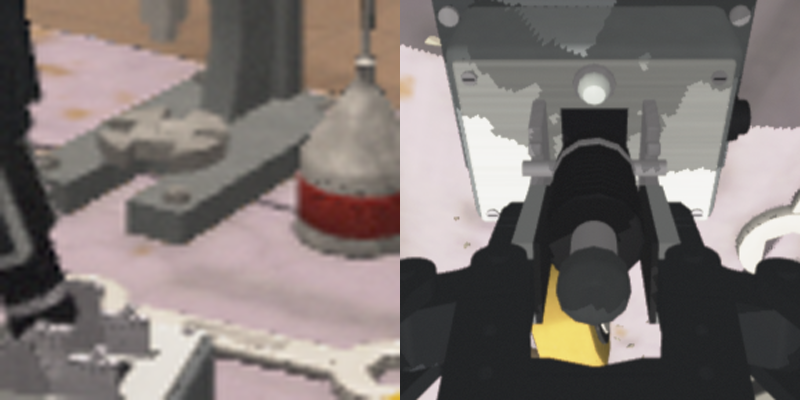

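The neck shows again at (597,235) and the tool feels about 7 N upward, so the collar is near its bottom. I'll release, back off along the lever and check.

>>> servo_tool --commands '[[[0, 0, 0, 0, 0, 0, 0], [0, 0, 0, 0, 0, 0, 0], [0, 0, 0, 0, 0, 0, 0], [0, 0, 0, 0, 0, 0, 0], [0, 0, 0, 0, 0, 0, 0], [0, 0, 0, 0, 0, 0, 0]]]'

```text
time: 10.6
tool_pos: [438.6, 304.6, 63.9]
tcp_rot: [-89.7, 69.7, -26.8]
ft_force: [0.5, 0.2, -0.4]
finger_gap: 85.1
```

>>> servo_tool --commands '[[[0, -3, 0, 0, 0, 0, 0], [0, -6, 0, 0, 0, 0, 0], [0, -9, 0, 0, 0, 0, 0], [0, -12, 0, 0, 0, 0, 0], [0, -12, 0, 0, 0, 0, 0]]]'

```text
time: 11.1
tool_pos: [402.6, 325.9, 181.6]
tcp_rot: [-88.5, 69.6, -25.6]
ft_force: [0.5, -0.0, 0.9]
finger_gap: 85.6
```

Run:
```python
from h import *
p,d=r.snapshot("side");a=cv2.resize(p[165:265,240:340,::-1],(400,400),interpolation=2)
c=r.calibration("wrist");p,d=r.snapshot("wrist")
s=r.sense();print(s['time'],s['tool_pos'],s['ft_force'],s['finger_gap'])
H=B+[0,0,42]
im=p[:,:,::-1].copy();b=im[110:330,210:430]
for t in(20.05,):
  for D in(28,32,84,100,110):print(D,((proj(c,H+D*lev(t))-[210,110])*400/220+[400,0]).round())
cv2.imwrite("pics/v7.png",cv2.hconcat([a,cv2.resize(b,(400,400),interpolation=2)]))
np.savez("pics/v7.npz",p=p,d=d)
cs=r.calibration("side")
for D in(28,32,84,100,110):print("side",D,((proj(cs,H+D*lev(20.05))-[240,165])*4).round())
```

```text
11.2 [401.63578384 323.89772115 177.10602843] [-0.59191729  0.36303231 -0.64720615] 85.42634785957401
28 [597. 194.]
32 [597. 196.]
84 [596. 229.]
100 [596. 242.]
110 [596. 251.]
side 28 [161. 201.]
side 32 [158. 194.]
side 84 [120.  99.]
side 100 [108.  69.]
side 110 [101.  50.]
```

View pics/v7.png

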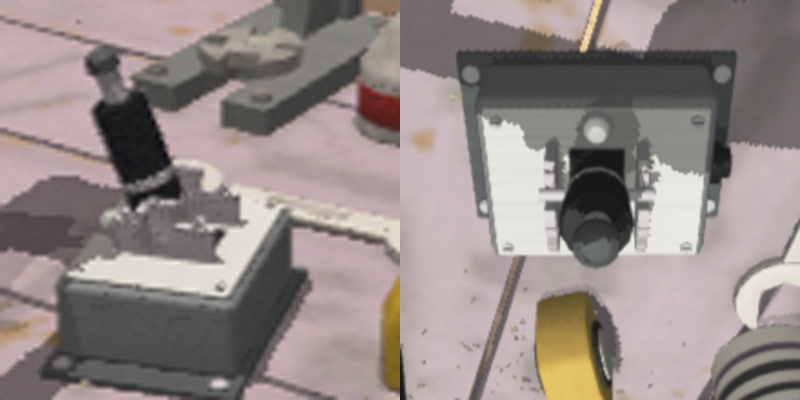

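Run:
```python
from h import *
p,d=r.snapshot("side");s0=np.load("pics/side0.npz")["p"]
c=r.calibration("side");H=B+[0,0,42]
out=[]
for im,t in((s0,-20.05),(p,20.05)):
    l=lev(t);m=proj(c,H+70*l);u0,v0=int(m[0])-25,int(m[1])-35
    k=cv2.resize(im[v0:v0+75,u0:u0+50,::-1],(400,600),interpolation=2)
    f=lambda D,o:tuple(((proj(c,H+D*l+o)-[u0,v0]+.5)*8).astype(int))
    Xb=box()[0]
    for D,col in((84,(0,0,255)),(28,(0,0,255)),(100,(0,255,0)),(110,(0,255,0)),(32,(255,0,0))):
        n=np.cross(l,c['pose'][:3,2]);n/=np.linalg.norm(n)
        w=26 if D==32 else 22
        for sg in(1,-1):cv2.circle(k,f(D,sg*w*n),3,col,-1)
    out.append(k)
cv2.imwrite("pics/v8.png",cv2.hconcat(out))
```

```text
(no output)
```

View pics/v8.png

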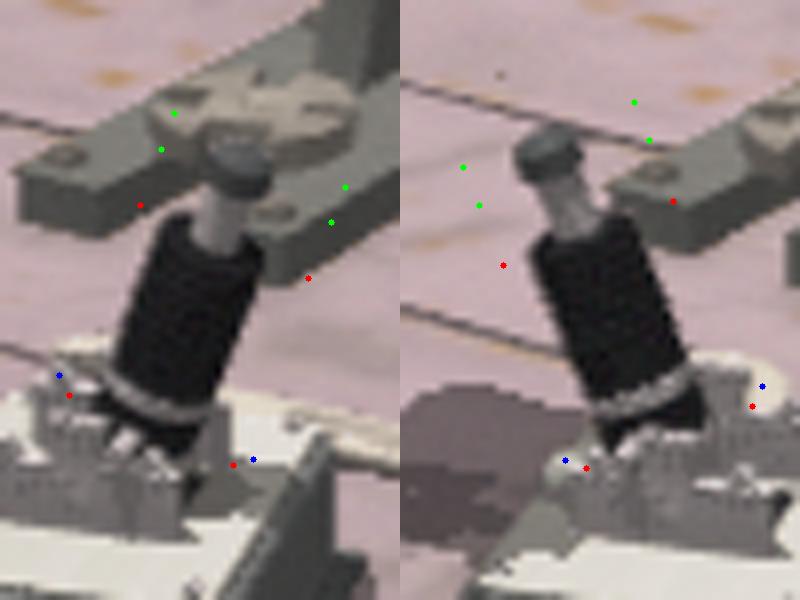

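Run:
```python
from h import *
cv2.setNumThreads(1)
c=r.calibration("wrist");p,d=r.snapshot("wrist");H=B+[0,0,42];X,Y=box()
print(r.sense()['tool_pos'])
P=c['pose']
def px(u,v):
    z=float(d[v,u]);return P[:3,:3]@np.array([(u-c['cx'])/c['fx']*z,(v-c['cy'])/c['fy']*z,z])+P[:3,3]
l=lev(20.05);n=np.cross(X,l)
k=cv2.resize(p[190:270,270:370,::-1],(750,600),interpolation=2)
for L,col in((0,(0,0,255)),(5,(0,255,0)),(10,(255,0,0))):
  for sg in(1,-1):
    q=(proj(c,H+(32+L)*l+sg*28*X)-[270,190]+.5)*7.5;cv2.circle(k,tuple(q.astype(int)),3,col,-1)
cv2.imwrite("pics/v9.png",k)
for u in(288,290,292,348,350,352):
  for v in range(210,226,1):
    w=px(u,v)-H
    if w[2]>16: print(u,v,(w@X).round(1),"y,z",(w@Y).round(1),w[2].round(1),"along",(w@l).round(1),"perp",(w@n).round(1))
```

```text
[401.04427055 322.66681733 175.09146991]
290 214 0.3 y,z 179.2 278.9 along 323.4 perp -72.8
290 216 -25.2 y,z 15.8 30.6 along 34.2 perp -4.4
290 217 -25.0 y,z 15.9 32.2 along 35.7 perp -3.9
290 218 -25.2 y,z 14.5 31.5 along 34.6 perp -2.8
290 219 -25.1 y,z 14.4 32.8 along 35.8 perp -2.3
290 220 -25.2 y,z 13.1 32.3 along 34.8 perp -1.2
290 221 -25.1 y,z 12.9 33.4 along 35.8 perp -0.7
290 222 -25.1 y,z 12.5 34.3 along 36.5 perp -0.0
292 210 -23.2 y,z 22.0 31.4 along 37.0 perp -9.9
292 211 -23.4 y,z 20.0 29.8 along 34.8 perp -8.6
292 212 -23.3 y,z 20.0 31.2 along 36.1 perp -8.1
292 216 -23.6 y,z 15.4 29.9 along 33.3 perp -4.2
292 217 -23.6 y,z 14.9 30.6 along 33.9 perp -3.5
292 218 -23.4 y,z 15.5 33.0 along 36.3 perp -3.2
292 219 -23.5 y,z 14.5 32.9 along 35.8 perp -2.3
292 220 -23.5 y,z 13.6 33.1 along 35.7 perp -1.5
292 221 -23.5 y,z 12.8 33.2 along 35.6 perp -0.6
292 222 -23.6 y,z 11.8 33.2 along 35.3 perp 0.3
292 225 -23.8 y,z 8.2 32.3 along 33.1 perp 3.4
348 210 21.2 y,z 21.5 30.9 along 36.4 perp -9.7
348 211 21.2 y,z 20.7 31.1 along 36.3 perp -8.8
348 212 21.1 y,z 21.0 33.0 along 
[... 745 characters left out ...]
19.6 30.8 along 35.6 perp -7.9
350 216 23.1 y,z 15.5 30.4 along 33.9 perp -4.2
350 217 22.9 y,z 15.7 32.0 along 35.4 perp -3.7
350 218 23.0 y,z 14.3 31.4 along 34.4 perp -2.7
350 219 23.0 y,z 14.0 32.4 along 35.2 perp -2.0
350 220 22.9 y,z 13.7 33.4 along 36.1 perp -1.4
350 221 23.0 y,z 12.5 33.1 along 35.4 perp -0.4
350 222 23.1 y,z 11.1 32.4 along 34.2 perp 0.7
352 216 24.7 y,z 15.4 30.2 along 33.6 perp -4.1
352 217 24.6 y,z 15.3 31.6 along 34.9 perp -3.6
352 218 24.7 y,z 14.2 31.2 along 34.2 perp -2.6
352 219 24.6 y,z 14.3 32.9 along 35.8 perp -2.2
352 220 24.6 y,z 13.0 32.4 along 34.9 perp -1.1
352 221 24.6 y,z 12.5 33.1 along 35.3 perp -0.4
352 222 24.7 y,z 11.2 32.6 along 34.5 perp 0.7
```

View pics/v9.png

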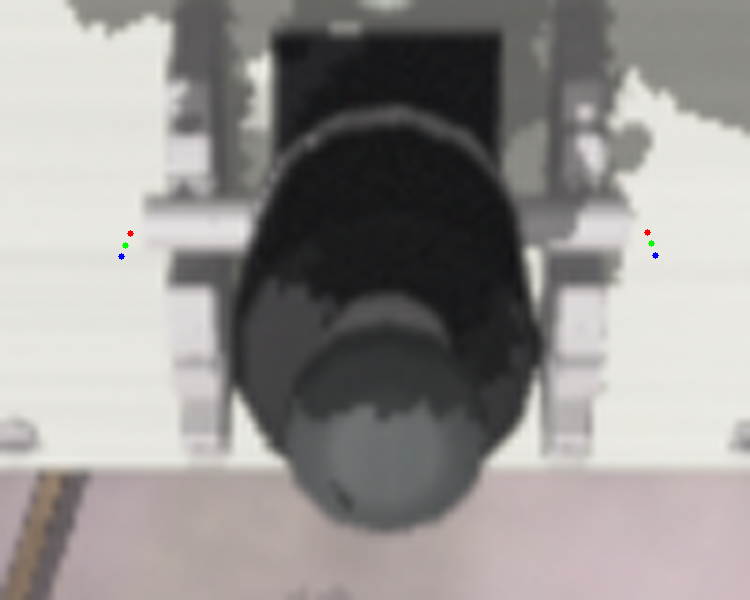

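The pin's upper surface is about 35.3 mm from the hinge, so its centre is about 32.3 mm against 32 mm when home. The collar is fully seated in the ON notch. I'll back off a bit further and check the small isolator.

>>> servo_tool --commands '[[[0, -2.5, 0, 0, 0, 0, 0], [0, -5, 0, 0, 0, 0, 0], [0, -5, 0, 0, 0, 0, 0], [0, -5, 0, 0, 0, 0, 0], [0, -5, 0, 0, 0, 0, 0]]]'

```text
time: 11.8
tool_pos: [385.6, 330.2, 221.3]
tcp_rot: [-90.2, 69.7, -27.3]
ft_force: [-0.4, -0.1, -0.5]
finger_gap: 85.4
```

Run:
```python
from h import *
p,d=r.snapshot("side");s0=np.load("pics/side0.npz")["p"]
f=lambda im,u,v,w:cv2.resize(im[v:v+w,u:u+w,::-1],(260,260),interpolation=2)
cv2.imwrite("pics/v10.png",cv2.hconcat([f(s0,310,275,80),f(p,310,275,80),f(p,230,165,100)]))
a=s0[285:355,315:380].astype(int);b=p[285:355,315:380].astype(int);print("small diff",abs(a-b).mean())
s=r.sense();print(s['time'],s['tool_pos'],s['ft_force'],s['qd'].round(2))
```

```text
small diff 1.7228571428571429
11.85 [385.57847515 330.15684129 221.32183629] [-0.42513303  0.19981325  0.17756402] [-0.04 -0.16 -0.17 -0.    0.14 -0.01]
```

View pics/v10.png

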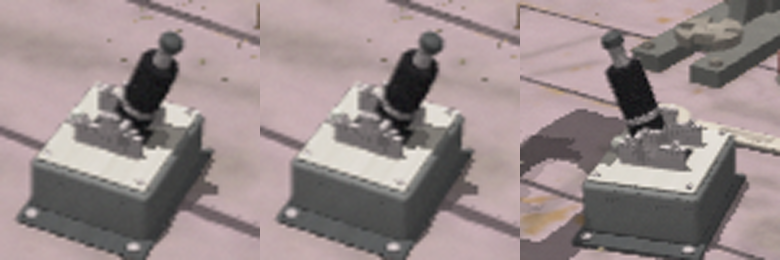

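The small isolator looks the same before (left) and after (middle). The big lever, cap at (612,40), leans to the lamp side with its collar down. Handing in.

```bash
python3 -c "
from bench import r
print(r.hand_in())"
```

```text
the job is handed in; nothing more can be done
None
```

The larger isolator is switched on and locked. I lifted its collar about 12–13 mm, swung the lever about 40° to the lamp side, guided the collar down and released it. The job was handed in at about 11.9 s.

**Last checks:**
- **Lever and collar:** the wrist depth put the cross pin's centre about 32.3 mm from the hinge (32 mm when home). In the side view the collar and cap sit as they did when it was locked at OFF, to within about 1–1.5 mm. I did not push the lever to test the lock.
- **Small isolator:** it looks the same as at the start in the before and after pictures, still OFF.
- **Gripper:** open and clear of everything, with wrist force near zero. The readings I took never passed about 12 N.

**What disagreed:**
- **Fingertips:** they ended about 34 mm short of the stated TCP (46 mm by the wrist depth). My first grip therefore closed on the neck above the collar at 14 mm. I saw this, reopened, went deeper and gripped the collar properly.
- **Finger opening:** it read about 26 mm on the 28 mm collar.
- **Lever angle:** the pin's depth points suggested the lever lies up to about 3° past nominal ON. I took this as notch play or depth bias.

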